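# Eject the used coffee pod and hold the refill shutter half open

### The job

On the coffee-pod dispenser, push the ejector tab fully along its chute so that the used pod is shoved out past its spring clips into the catch tray, and let the tab spring back; do not touch the pod with the gripper. Then slide the sprung shutter on the deck to half of its travel, so that the first refill bay is open and the shutter's edge lies over the divider, without going on to uncover the second bay, and keep holding it there: the program finishes while the gripper still holds the shutter half open against its spring, ready for a refill. Leave the mug, the jar and the tin where they stand.

Things in the scene. Friction and masses are not known exactly. Their poses are not given: they have to be found in the camera images.
- dispenser: Coffee-pod dispenser, fixed; base 174 (x) x 226 (y) x 8 mm, origin on the worktop under its middle. Axes: x away from the robot at yaw 0, y along both slides, z up. Far half (x 10..80 mm): grey housing, deck 62 mm high, two rails to 71 mm with the steel shutter between. Near half: pod chute along y and a catch tray.
- divider_top (a point): Middle of the top of the 10 mm thick divider (dispenser (45, -49, 62) mm) under the shutter, between the two refill bays, each 46 x 41 mm: first bay at dispenser y -95..-54, second bay y -44..-3 mm.
- chute_mouth (a point): Floor of the chute's open mouth, dispenser (-45, -12, 8) mm. The chute runs straight from here to y = 108, 40 mm wide inside, walls 6 mm thick, 34 mm high. Two sprung steel clip pins at dispenser y = 0 narrow it to 34 mm and hold the pod back.
- tray_middle (a point): Middle of the floor of the catch tray, dispenser (-45, -62, 8) mm, level with the chute floor; inside it spans dispenser x -84..-6, y -108..-16 mm; rim 22 mm high above the worktop.
- ejector_tab_top (a point): Middle of the top of the ejector's black upright tab, 28 mm (dispenser x) x 10 mm (y), top 85 mm above the worktop, free above the 34 mm chute walls. At rest at dispenser (-45, 68, 85) mm; moves toward dispenser -y. Push its +y face with shut fingers, or pinch it.
- ejector (a joint): Travel of the ejector in m: 0 at rest, 0.056 fully pressed, growing toward dispenser -y. Spring 60 N/m: 1 N at rest, 4.3 N fully pressed, and the clips resist by a few N on the way; it returns when let go. The pusher face stands at dispenser y = 32.5 mm minus the travel; fully pressed it has put the pod into the tray.
- shutter_knob_top (a point): Middle of the top of the shutter's black upright grip, 34 mm (dispenser x) x 12 mm (y), 67 to 99 mm above the worktop, on a foot plate up to 70 mm. At dispenser (45, -12, 99) mm when shut; moves toward dispenser +y. Small black marks on both rails (dispenser y = 34 mm) show where the grip's middle stands at half travel.
- shutter (a joint): Travel of the shutter in m: 0 shut, 0.092 fully open, half 0.046; grows toward dispenser +y. Spring 100 N/m (2 N shut, 6.6 N at half, 11.2 N fully open) shuts it when let go. The edge that uncovers the bays is 83 mm behind the grip's middle (dispenser y = -95 mm plus the travel).
- pod: Used coffee pod, aluminium, upright truncated cone with a rim: 37 mm across at the foot, 25 mm near the top, 28 mm high, about 15 g; origin at the centre of its underside. Starts in the chute at about dispenser (-45, 11, 8) mm, behind the clips; must end in the catch tray.
- mug: Green mug, 86 x 118 x 96 mm, origin on its underside; bystander behind the dispenser.
- jar: Jar with a red lid, 73 x 74 x 83 mm, origin at the centre of its underside; bystander at one end of the dispenser.
- tin: Low tin, 86 mm across, 40 mm high, origin at the centre of its underside; bystander at the other end of the dispenser.
There are look-alikes about, which are no part of the job. There is more than one size of the pod; the one meant has the size given above.

How it is judged (in metres and radians):
On the way, in this order (a step that is already met when the one before it is completed fails the run):
1. the ejector tab is pushed along its chute (at least 48 of 56 mm) (value of joint ejector above 0.048 m), for 0.05 s.
2. the pod lies in the catch tray and the ejector has sprung back (y of pod in the frame of dispenser between -0.11 and -0.033 m and x of pod in the frame of dispenser between -0.086 and -0.004 m and z of pod in the frame of dispenser below 0.03 m and value of joint ejector below 0.008 m), for 0.2 s.
3. the shutter is at half travel, held by the gripper (value of joint shutter between 0.041 and 0.051 m and contact force between the fingers and shutter above 1 N), for 0.3 s.
At the end, for the whole second after the job is handed in: The gripper holds the shutter still (within 10 mm/s) at half travel, 46 mm within 5 mm, with at least 1 N of contact; the pod lies in the catch tray, clear of the chute, and the ejector is back within 8 mm of rest (all of step 2 and all of step 3 and velocity of joint shutter between -0.01 and 0.01 m/s); the arm keeps its last pose, push and grip.
It fails at once if the shutter goes on past the divider and uncovers the second bay (more than 57 mm of travel) (value of joint shutter above 0.057 m).
It fails at once if the gripper touches the pod (contact force between the fingers and pod above 0.5 N).
It fails at once if the mug, the jar or the tin is moved more than 20 mm (distance of any of mug, jar, tin from where it was at the start of the episode above 0.02 m).
It also fails if it takes over 45 s, if anything falls off the work surface, if the arm or the gripper's body presses on something with over 40 N, if the wrist force passes 120 N, or if a joint passes its speed limit or range.

### The arm

A 6-joint arm with a two-finger parallel gripper is mounted at the origin on a cart in front of the work surface, level with it; the furniture and walls round the work are solid. World frame = base frame: x ahead of the robot, y to its left, z up, the work surface at z = 0. Lengths are in mm, angles in rad, forces in N, time in s.
With the tool pointing down it reaches from about 350 to 725 mm from the base axis. Payload 6 kg.
Tool frame: the origin (TCP) lies on the centre line of the jaws, within the pads' length; the fingertips stand 17 mm ahead of it and the grasp point (between the pads) lies 2 mm behind it (ctrl.tips_ahead is the distance from the TCP to the fingertips, in mm); z points along the fingers, y is the line along which they close (so a half turn about z gives the same grasp; the last joint's range is limited). The gripper opens to 85 mm and grips with 20 to 120 N. Pads are 22 mm wide; open, the fingers measure 114 mm over their backs; the gripper's body (76 mm by 85 mm) begins 54 mm behind the grasp point. The pads swing forward as they close: fully open they stand 13 mm farther back than shut.
Start: joints at [1.589, 0.04, 0.085, 0, -1.615, -0.334], TCP at [186.32, 570.316, 248.261] pointing down, gripper open.
Joint ranges: [-2.56, 2.56], [-1.29, 2.01], [-1.08, 1.49], [-3.29, 1.98], [-2.81, -0.18], [-2.99, 2.99]. Speed limits (rad/s): [2.57, 2.57, 3.01, 3.14, 3.14, 3.14].

### API

Orientations are given as a 3x3 rotation matrix whose columns are the frame's x, y, z axes.
In Python, from rig import ctrl gives the robot as it stands.
- The arm moves only by the shell command python3 -m crank 'ROWS' [FORCE]. ROWS is JSON, a list of rows, each an object with "delta_pos": the shift along the tool's x, y, z in units of 0.3 m (1.0 is 0.3 m), a list of three; "spin": the turn about the tool's z in units of 30 degrees (1.0 is 30 degrees); "grip": the opening, from 0 (shut) to 1 (fully open). In form: [{"delta_pos": [tx, ty, tz], "spin": spin, "grip": grip}, ...]. A call has 1 to 8 rows; each row is the pose to reach, as a shift and turn from the pose commanded when the call began, along the tool's axes at that moment; what a row does not reach only later rows make up. A row lasts 1/12 s, in which the tool goes at most 41.7 mm and 7.16 degrees, less where a joint would pass 70% of its speed; a pose out of reach is approached as far as the arm can. A call with a number of a shift or a turn outside -1 to 1 is refused whole. A call with a gripper value outside its range is refused whole. The fingers move at their own pace and stop on an object; FORCE is the grip in N (left out, the last holds). Time passes only in rows, so rows that repeat a pose let the fingers close. It gives the time, the measured TCP pose, the force, the opening and the grip force at its end, in the units of the state.
- ctrl.observe(): the state, without advancing time (a new reading comes with each control period).
- ctrl.grab_frame(name): name is "scene" or "top"; returns a dict with "pixels" (400x640x3 uint8, blue, green, red), "z_map" (400x640 float32, mm along the optical axis (not along the pixel's ray), 0 where there is no reading), "vertical_fov" (degrees; the focal length in pixels is half the picture's height over the tangent of half this angle, whatever the lens; pixels are square), "cx", "cy" (the principal point, pixels), "dist" ([k1, k2, p1, p2, k3] as OpenCV has them; the pictures are not rectified), "world_from_camera" (4x4, takes a point from camera to world coordinates). Camera axes: x right, y down, z forward; pixel columns grow to the right and rows downward; lengths in mm; the calibration is good to about 2 mm. A picture is of the moment at which its call begins.
- ctrl.finish_job(): hands the job in; it is judged then, once.
Trained networks look in a picture, given as the dict that the camera call returned (one of the last four; its "shot" number tells which), for a name from the list of things; names that differ only in an ending like _2 or _b are one class to them, and where a whole thing is asked for, a point or a joint stands for the part that bears it (a point fixed in the world has none). Each returns a list of dicts, best first, with "confidence" (0 to 1); they miss things now and then, are a little off and sometimes report something else, mostly with a low value. They report only what shows in the picture. A call takes as long as a camera call. They do not tell look-alikes from the thing itself.
- ctrl.look_for(target, picture): "extent" ([centre column, centre row, width, height] in pixels, round what is visible of it).
The state is a dict: "time": time; "joints": joint angles; "joint_velocities": joint speeds; "joint_torque": joint torques, N m; "tool_pos": TCP position; "tool_rot": TCP orientation; "force": force on the tool from outside, world axes, zero at the start; "ft_torque": the same for the moment, N m; "width": finger opening in mm; "finger_force": force on a finger pad.
Only numpy, scipy, OpenCV 4.12 (cv2) and the standard library are available. Lean on these libraries where they do the work, as an engineer would, in place of code of your own. Each camera call takes 0.05 s, during which the arm holds its last target. There are 200 camera calls.

## Working session

There is one attempt and no reset: what is moved stays moved. The work goes in short steps, Python scripts to look and compute and a shell command to move; the robot and the scene stay as the last step left them, time stands still between calls to the robot, and variables do not carry over. Pictures are saved under pics/ and viewed, at most 10 in all, crops included, and the job is handed in when it is done.

```bash
mkdir -p pics; ls
cat > h.py <<'E'
import numpy as np, cv2
from rig import ctrl
def cam(p):
    f=200/np.tan(np.radians(p["vertical_fov"])/2)
    return np.array([[f,0,p["cx"]],[0,f,p["cy"]],[0,0,1]]),np.array(p["dist"],float),np.array(p["world_from_camera"])
def world(p,u,v,z=None):
    K,d,T=cam(p); n=cv2.undistortPoints(np.array([[[u,v]]],float),K,d)[0,0]
    r=np.array([n[0],n[1],1.])
    if z is None:
        z0=np.median([q for q in p["z_map"][int(v)-1:int(v)+2,int(u)-1:int(u)+2].ravel() if q>0]); return (T@np.r_[r*z0,1])[:3]
    w=T[:3,:3]@r; return T[:3,3]+w*(z-T[2,3])/w[2]
def pix(p,P):
    K,d,T=cam(p); I=np.linalg.inv(T)
    return cv2.projectPoints(np.array(P,float).reshape(-1,1,3),cv2.Rodrigues(I[:3,:3])[0],I[:3,3],K,d)[0][:,0]
def cloud(p):
    K,d,T=cam(p); v,u=np.mgrid[:400,:640]; n=cv2.undistortPoints(np.stack([u,v],-1).reshape(-1,1,2).astype(float),K,d)[:,0]
    z=p["z_map"].reshape(-1,1); c=np.hstack([n*z,z]); w=c@T[:3,:3].T+T[:3,3]; w[z[:,0]<=0]=np.nan
    return w.reshape(400,640,3)
E
python3 - <<'E'
from h import *
for n in("scene","top"):
    p=ctrl.grab_frame(n); cv2.imwrite(f"pics/{n}0.png",p["pixels"])
    print(n,np.round(p["world_from_camera"],2).tolist(),p["vertical_fov"],p["dist"])
    for t in["dispenser","ejector_tab_top","shutter_knob_top","chute_mouth","tray_middle","divider_top","pod","mug","jar","tin"]:
        for r in ctrl.look_for(t,p)[:3]:
            e=r["extent"]; print(t,round(r["confidence"],2),np.round(e),np.round(world(p,e[0],e[1])))
E
```

```text
pics
scene [[0.9, -0.33, 0.3, 225.02], [-0.44, -0.65, 0.62, -754.56], [-0.01, -0.68, -0.73, 963.86], [0.0, 0.0, 0.0, 1.0]] 45.29276904009317 [0.02715785 0.         0.         0.         0.        ]
dispenser 0.87 [310. 194.  99.  90.] [595.  95.   8.]
ejector_tab_top 0.77 [286. 184.  17.  29.] [546. 142.  28.]
shutter_knob_top 0.65 [335. 182.  35.  35.] [653.  53.  66.]
chute_mouth 0.57 [309. 194.  98.  88.] [594.  94.   7.]
tray_middle 0.6 [310. 195. 100.  91.] [594.  89.   9.]
divider_top 0.85 [310. 193. 100.  94.] [598.  94.  12.]
pod 0.83 [248. 228.  21.  23.] [394.  30.  38.]
pod 0.67 [226. 198.  18.  20.] [378. 163.  30.]
pod 0.62 [293. 202.  14.  12.] [537.  73.  25.]
mug 0.72 [345. 143.  39.  44.] [737. 158.  90.]
jar 0.58 [372. 239.  35.  42.] [ 634. -170.   81.]
tin 0.94 [270. 148.  33.  29.] [560. 292.  38.]
top [[0.01, -0.99, 0.16, 432.14], [-1.0, -0.01, -0.0, 13.32], [0.0, -0.16, -0.99, 1039.41], [0.0, 0.0, 0.0, 1.0]] 57.8993012655763 [-0.0488308  0.         0.         0.         0.       ]
dispenser 0.58 [300. 196.  90.  75.] [599.  78.   9.]
ejector_tab_top 0.42 [279. 218.  17.   9.] [534. 133.  29.]
shutter_knob_top 0.66 [312. 176.  36.  23.] [648.  43.  67.]
shutter_knob_top 0.36 [297. 197.  81.  77.] [596.  85.   9.]
chute_mouth 0.64 [298. 199.  89.  79.] [591.  82.   9.]
tray_middle 0.92 [300. 200.  92.  77.] [589.  76.   9.]
divider_top 0.65 [297. 198.  86.  76.] [593.  85.   9.]
pod 0.83 [262. 270.  17.  15.] [388. 173.  39.]
pod 0.76 [308. 267.  16.  23.] [400.  48.  39.]
pod 0.75 [300. 198.  90.  80.] [595.  77.   8.]
mug 0.75 [260. 140.  39.  40.] [758. 195.  34.]
jar 0.87 [380. 175.  32.  25.] [ 649. -142.   84.]
tin 0.6 [221. 205.  34.  34.] [566. 298.  37.]
```

Run:
```python
from h import *
p=ctrl.grab_frame("scene");q=ctrl.grab_frame("top")
a=cv2.resize(p["pixels"][120:270,210:410],(800,600),interpolation=cv2.INTER_CUBIC);cv2.imwrite("pics/s1.png",a)
b=cv2.resize(q["pixels"][130:280,210:410],(800,600),interpolation=cv2.INTER_CUBIC);cv2.imwrite("pics/t1.png",b)
# heights via cloud: points in the dispenser region, per height slice
for n,f in(("s",p),("t",q)):
    c=cloud(f); m=(c[...,0]>480)&(c[...,0]<730)&(c[...,1]>-60)&(c[...,1]<230)
    for lo,hi in((4,12),(30,38),(58,66),(66,74),(80,89),(93,104)):
        s=c[m&(c[...,2]>lo)&(c[...,2]<hi)][:,:2]
        if len(s)>4:
            r=cv2.minAreaRect(s.astype(np.float32)); print(n,lo,hi,len(s),np.round(s.mean(0)),np.round(r[0]),np.round(r[1]),round(r[2],1))
```

```text
s 4 12 1500 [567.  52.] [605.  84.] [249. 285.] 0.1
s 30 38 433 [575.  98.] [629.  92.] [226. 216.] 11.1
s 58 66 624 [630. 108.] [655. 108.] [198. 224.] 34.3
s 66 74 939 [636.  79.] [637.  94.] [211. 216.] 13.1
s 80 89 104 [626. 135.] [640. 133.] [222. 112.] 23.1
s 93 104 87 [661. 117.] [685. 139.] [186.  47.] 57.0
t 4 12 2082 [564.  68.] [605.  85.] [249. 289.] 0.0
t 30 38 343 [556. 114.] [634.  96.] [230. 214.] 14.4
t 58 66 799 [632. 120.] [643.  93.] [207. 213.] 15.4
t 66 74 1138 [639.  77.] [641.  93.] [211. 217.] 14.6
t 80 89 69 [605. 151.] [636. 131.] [210. 105.] 22.8
t 93 104 90 [668. 122.] [688. 140.] [184.  45.] 57.6
```

View pics/s1.png

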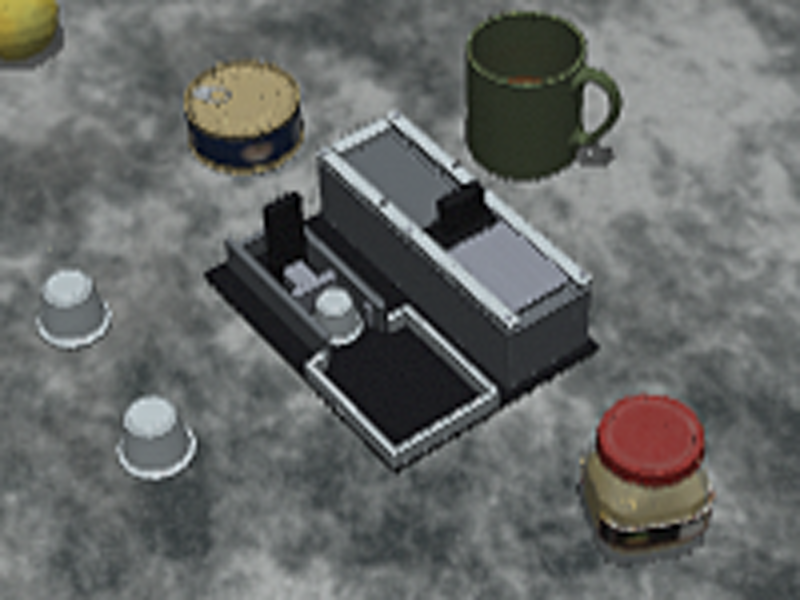

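View pics/t1.png

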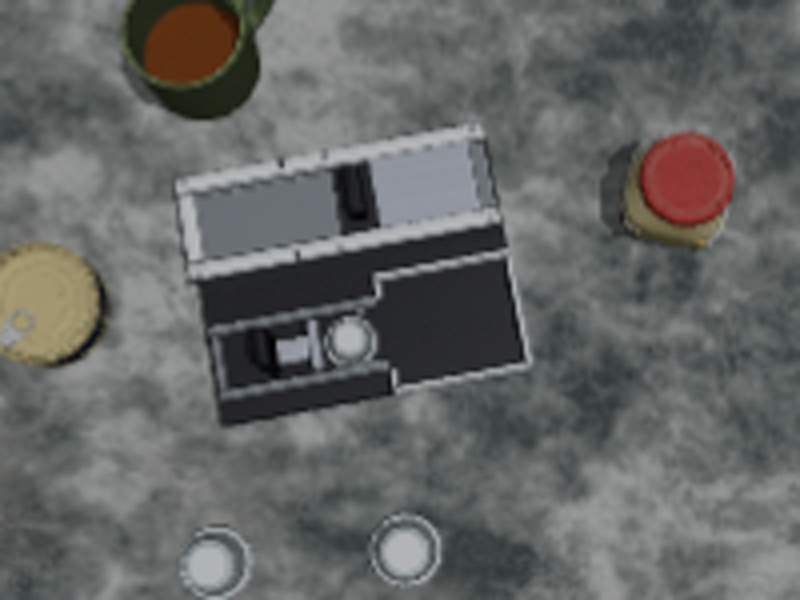

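```bash
cat > fit.py <<'E'
from h import *
from scipy.optimize import least_squares
p=ctrl.grab_frame("scene");q=ctrl.grab_frame("top")
A,B="A","B"
S=[((-87,113,8),205,275),((87,-113,8),598,347),((10,A,71),320,154),((80,A,71),393,114),((80,B,71),590,280),((10,B,71),512,328),((13,34,71),382,203),((77,34,71),458,163),((-45,68,85),283,202)]
T=[((-87,113,8),222,425),((80,A,71),177,183),((80,B,71),482,127),((10,B,71),500,220),((10,A,71),190,277),((77,34,71),282,162),((13,34,71),297,255)]
def R(v):
    c,s=np.cos(v[2]),np.sin(v[2]); return np.array([[c,-s,0],[s,c,0],[0,0,1]])
def W(v,P): return np.atleast_2d(np.array(P,float))@R(v).T+[v[0],v[1],0]
def res(v):
    o=[]
    for f,L,oy in((p,S,120),(q,T,130)):
        P=[[v[3] if c=="A" else v[4] if c=="B" else c for c in l[0]] for l in L]
        o.append(pix(f,W(v,P))-[[210+l[1]/4,oy+l[2]/4] for l in L])
    return np.vstack(o).ravel()
r=least_squares(res,[600,85,.15,110,-110],loss="soft_l1")
if __name__=="__main__":
    print(np.round(r.x,3)); print(np.round(r.fun.reshape(-1,2),1).tolist()); np.save("pose.npy",r.x[:3])
    cov=np.linalg.inv(r.jac.T@r.jac)*.5; print(np.round(np.sqrt(np.diag(cov)),4))
    v=r.x[:3]
    for f,n,oy in((p,"s",120),(q,"t",130)):
        c=cloud(f); d=(c-[v[0],v[1],0])@R(v)
        for nm,x0,y0,lo,hi in(("tab",-45,68,79,92),("knob",45,-12,90,106)):
            m=(abs(d[...,0]-x0)<28)&(abs(d[...,1]-y0)<22)&(d[...,2]>lo)&(d[...,2]<hi); s=d[m]; print(n,nm,len(s),s.min(0).round(),s.max(0).round(),s.mean(0).round(1))
        im=cv2.resize(f["pixels"][oy:oy+150,210:410],(800,600),interpolation=cv2.INTER_CUBIC)
        bx=lambda x,y,a,b,z:[(x-a,y-b,z),(x+a,y-b,z),(x+a,y+b,z),(x-a,y+b,z)]
        for P in(bx(-45,68,14,5,85),bx(45,-12,17,6,99),bx(0,0,87,113,8),bx(-45,-62,39,46,22),bx(45,-49,23,5,71),bx(-45,48,26,60,34)):
            u=pix(f,W(v,P)); cv2.polylines(im,[np.int32((u-[210,oy])*4)],True,(0,255,255),1)
        cv2.imwrite(f"pics/fit_{n}.png",im)
    a=cv2.imread("pics/fit_s.png");b=cv2.imread("pics/fit_t.png")
    cv2.imwrite("pics/fit.png",cv2.resize(np.vstack([a[90:490,150:650],b[110:460,150:650]]),(400,600)))
    cv2.imwrite("pics/fit2.png",np.hstack([cv2.resize(a[90:490,180:620],(400,364)),cv2.resize(b[100:440,160:560],(400,364))]))
    print(W(v,[(-45,68,85),(45,-12,99),(-45,90,85)]).round(1).tolist(),ctrl.observe()["tool_rot"],ctrl.observe()["tool_pos"],ctrl.observe()["time"])
E
python3 fit.py
```

```text
[ 5.90125e+02  8.12790e+01  2.01000e-01  1.06730e+02 -1.06330e+02]
[[-0.2, -0.1], [1.4, 0.1], [-0.7, 0.1], [1.1, -0.1], [0.8, 0.2], [-0.5, 0.4], [0.2, 1.5], [-0.2, 1.6], [-0.3, 0.3], [-0.7, 0.2], [-0.5, -1.0], [-0.5, -1.0], [-0.1, 0.3], [0.2, 0.3], [-0.5, 0.5], [-0.3, -0.2]]
[0.6198 0.9422 0.0061 1.5577 1.4807]
s tab 37 [-59.  61.  79.] [-31.  74.  89.] [-46.2  68.2  85.3]
s knob 69 [ 28. -17.  90.] [ 62.  -2. 103.] [ 42.8 -11.6  97.1]
t tab 40 [-58.  63.  79.] [-31.  73.  90.] [-43.8  67.6  84.9]
t knob 59 [ 29. -18.  91.] [ 62.  -6. 103.] [ 45.6 -12.   99. ]
[[532.4, 138.9, 85.0], [636.6, 78.5, 99.0], [528.1, 160.5, 85.0]] [[ 9.50552963e-01 -3.10562495e-01 -2.70056154e-05]
 [-3.10562496e-01 -9.50552957e-01 -1.05911771e-04]
 [ 7.22195627e-06  1.09061679e-04 -9.99999994e-01]] [186.31422719 570.32089228 248.24636576] 1.3
```

View pics/fit2.png

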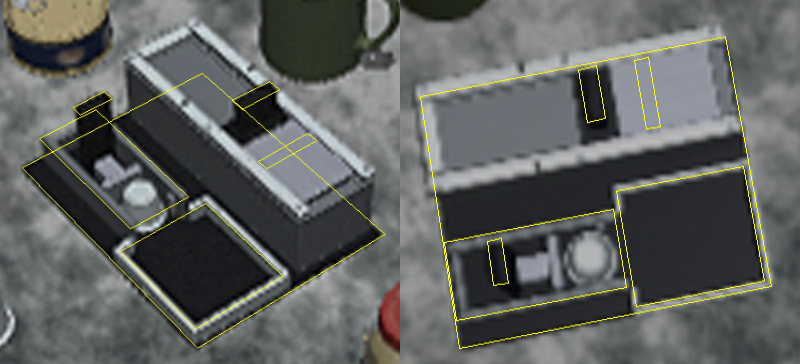

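The overlay matches in both pictures. The tab lies at dispenser (-45, 68, 85) and the grip at (45, -12, 99), with depth agreeing in both views. Dispenser yaw is about 0.20. Moving now, with the fingers shut and the tool x turned onto dispenser x.

```bash
python3 -m crank '[{"delta_pos":[0.8,0.5,0],"spin":-0.98,"grip":0},{"delta_pos":[0.8,0.5,0],"spin":-0.98,"grip":0},{"delta_pos":[0.8,0.5,0],"spin":-0.98,"grip":0},{"delta_pos":[0.8,0.5,0],"spin":-0.98,"grip":0},{"delta_pos":[0.8,0.5,0],"spin":-0.98,"grip":0},{"delta_pos":[0.8,0.5,0],"spin":-0.98,"grip":0},{"delta_pos":[0.8,0.5,0],"spin":-0.98,"grip":0},{"delta_pos":[0.8,0.5,0],"spin":-0.98,"grip":0}]' 40
cat > go.py <<'E'
import sys; from h import *
v=np.load("pose.npy"); c,s=np.cos(v[2]),np.sin(v[2]); R=np.array([[c,-s,0],[s,c,0],[0,0,1]])
o=ctrl.observe(); P=np.array(o["tool_pos"]); Q=np.array(o["tool_rot"])
d=R.T@(P-[v[0],v[1],0]); print("disp",d.round(1),"yawerr deg",np.degrees(np.arctan2(Q[1,0],Q[0,0])-v[2]).round(2),"F disp",(R.T@np.array(o["force"])).round(1),"w",round(o["width"],1),"ff",o["finger_force"],"t",o["time"])
for a in sys.argv[1:]:
    t=R@np.array(eval(a),float)+[v[0],v[1],0]; print(a,(Q.T@(t-P)/300).round(3))
E
python3 go.py "(-45,97,150)" "(-45,97,66)"
```

```text
time: 1.97
tool_pos: [370.7, 349.4, 249.3]
tool_rot: [[0.982, 0.191, 0.002], [0.191, -0.982, 0.0], [0.002, -0.0, -1.0]]
force: [-0.8, 1.5, 0.7]
width: -0.1
finger_force: 0.0
disp [-161.4  306.5  249.3] yawerr deg -0.49 F disp [-0.5  1.7  0.7] w -0.1 ff 0.0 t 1.9667
(-45,97,150) [0.394 0.695 0.332]
(-45,97,66) [0.393 0.695 0.612]
```

```bash
python3 -m crank '[{"delta_pos":[0.395,0.695,0.33],"spin":0,"grip":0},{"delta_pos":[0.395,0.695,0.33],"spin":0,"grip":0},{"delta_pos":[0.395,0.695,0.33],"spin":0,"grip":0},{"delta_pos":[0.395,0.695,0.33],"spin":0,"grip":0},{"delta_pos":[0.395,0.695,0.33],"spin":0,"grip":0},{"delta_pos":[0.395,0.695,0.33],"spin":0,"grip":0},{"delta_pos":[0.395,0.695,0.33],"spin":0,"grip":0},{"delta_pos":[0.395,0.695,0.33],"spin":0,"grip":0}]'
python3 -m crank '[{"delta_pos":[0,0,0],"spin":0,"grip":0}]' >/dev/null; python3 go.py "(-45,98,66)"
```

```text
time: 2.63
tool_pos: [525.4, 169.5, 147.1]
tool_rot: [[0.981, 0.192, -0.003], [0.192, -0.981, -0.002], [-0.004, 0.002, -1.0]]
force: [-0.5, 0.6, 1.1]
width: 0.0
finger_force: 0.0
disp [-45.7 101.6 149.1] yawerr deg -0.3 F disp [-0.1  0.2  0.9] w -0.0 ff 0.0 t 2.7167
(-45,98,66) [0.003 0.012 0.277]
```

```bash
python3 -m crank '[{"delta_pos":[0,0.01,0.1],"spin":0,"grip":0},{"delta_pos":[0,0.01,0.19],"spin":0,"grip":0},{"delta_pos":[0,0.01,0.27],"spin":0,"grip":0},{"delta_pos":[0,0.01,0.27],"spin":0,"grip":0},{"delta_pos":[0,0.01,0.27],"spin":0,"grip":0}]'
python3 go.py "(-45,88,66)"
python3 - <<'E'
from h import *
p=ctrl.grab_frame("scene");q=ctrl.grab_frame("top")
cv2.imwrite("pics/b.png",np.hstack([cv2.resize(p["pixels"][140:240,240:340],(400,400),interpolation=cv2.INTER_CUBIC),cv2.resize(q["pixels"][160:260,240:340],(400,400),interpolation=cv2.INTER_CUBIC)]))
E
```

```text
time: 3.13
tool_pos: [524.9, 169.9, 68.7]
tool_rot: [[0.98, 0.198, -0.0], [0.198, -0.98, -0.001], [-0.001, 0.001, -1.0]]
force: [0.0, 0.4, 1.3]
width: -0.2
finger_force: 0.0
disp [-46.2  99.8  68.7] yawerr deg -0.11 F disp [0.1 0.4 1.3] w -0.2 ff 0.0 t 3.1333
(-45,88,66) [0.004 0.039 0.009]
```

View pics/b.png

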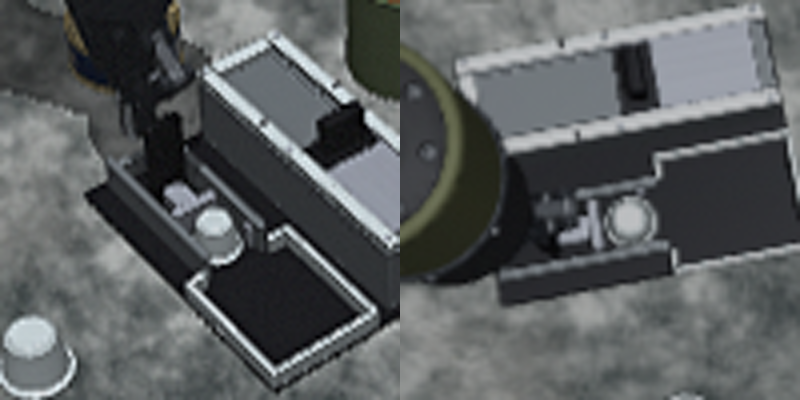

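Fingers are shut behind the tab (scene crop (160,110), tab at (165,140)), and the pod at (215,230) is well ahead. Pushing.

```bash
python3 -m crank '[{"delta_pos":[0.002,0.02,0],"spin":0,"grip":0},{"delta_pos":[0.003,0.04,0],"spin":0,"grip":0},{"delta_pos":[0.003,0.055,0],"spin":0,"grip":0},{"delta_pos":[0.003,0.07,0],"spin":0,"grip":0},{"delta_pos":[0.003,0.085,0],"spin":0,"grip":0},{"delta_pos":[0.003,0.1,0],"spin":0,"grip":0},{"delta_pos":[0.003,0.115,0],"spin":0,"grip":0},{"delta_pos":[0.003,0.13,0],"spin":0,"grip":0}]'
python3 go.py
python3 -m crank '[{"delta_pos":[0,0.015,0],"spin":0,"grip":0},{"delta_pos":[0,0.03,0],"spin":0,"grip":0},{"delta_pos":[0,0.045,0],"spin":0,"grip":0},{"delta_pos":[0,0.06,0],"spin":0,"grip":0},{"delta_pos":[0,0.07,0],"spin":0,"grip":0},{"delta_pos":[0,0.08,0],"spin":0,"grip":0},{"delta_pos":[0,0.08,0],"spin":0,"grip":0}]' | grep force
python3 go.py
```

```text
time: 3.9
tool_pos: [534.3, 130.6, 68.5]
tool_rot: [[0.981, 0.196, 0.001], [0.196, -0.981, 0.0], [0.001, -0.0, -1.0]]
force: [0.2, 3.7, 1.4]
width: 0.2
finger_force: 1.6
disp [-44.8  59.5  68.5] yawerr deg -0.21 F disp [0.9 3.5 1.4] w 0.2 ff 1.6070743650197983 t 3.9
force: [1.5, 4.9, 2.3]
finger_force: 1.9
disp [-44.9  35.5  68.4] yawerr deg -0.24 F disp [2.4 4.5 2.3] w 0.1 ff 1.9308806955814362 t 4.4833
```

```bash
python3 -m crank '[{"delta_pos":[0,0.01,0],"spin":0,"grip":0},{"delta_pos":[0,0.02,0],"spin":0,"grip":0},{"delta_pos":[0,0.02,0],"spin":0,"grip":0}]' | grep force
python3 go.py
python3 -m crank '[{"delta_pos":[0,0.01,0],"spin":0,"grip":0},{"delta_pos":[0,0.015,0],"spin":0,"grip":0},{"delta_pos":[0,0.015,0],"spin":0,"grip":0}]' | grep force
python3 go.py
python3 - <<'E'
from h import *
p=ctrl.grab_frame("scene");q=ctrl.grab_frame("top")
cv2.imwrite("pics/c.png",np.hstack([cv2.resize(p["pixels"][140:240,240:340],(400,400),interpolation=cv2.INTER_CUBIC),cv2.resize(q["pixels"][160:260,240:340],(400,400),interpolation=cv2.INTER_CUBIC)]))
E
```

```text
force: [-1.1, 10.9, 2.7]
finger_force: 5.4
disp [-44.9  31.6  68.5] yawerr deg -0.19 F disp [ 1.1 10.9  2.7] w 0.1 ff 5.426298379898071 t 4.7333
force: [-8.6, 25.8, 6.8]
finger_force: 13.3
disp [-44.8  30.9  68.6] yawerr deg -0.09 F disp [-3.2 27.   6.8] w 0.2 ff 13.335140347480774 t 4.9833
```

View pics/c.png

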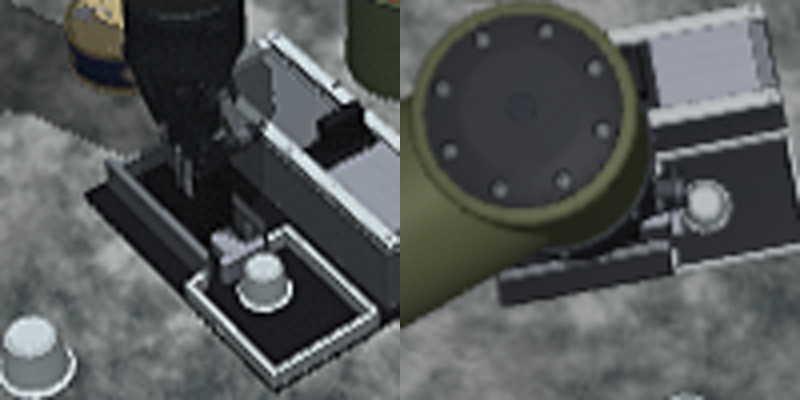

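The tab hit its stop (27 N at y=31, about 56 mm of travel) and the pod stands in the tray (scene crop (265,280)). Backing off so the tab springs back.

```bash
python3 -m crank '[{"delta_pos":[0,-0.04,0],"spin":0,"grip":0},{"delta_pos":[0,-0.09,0],"spin":0,"grip":0},{"delta_pos":[0,-0.14,0],"spin":0,"grip":0},{"delta_pos":[0,-0.19,0],"spin":0,"grip":0},{"delta_pos":[0,-0.24,0],"spin":0,"grip":0},{"delta_pos":[0,-0.24,0],"spin":0,"grip":0}]'|grep force
python3 -m crank '[{"delta_pos":[0,0,-0.1],"spin":0,"grip":0.5},{"delta_pos":[0,0,-0.2],"spin":0,"grip":0.5},{"delta_pos":[0,0,-0.3],"spin":0,"grip":0.5},{"delta_pos":[0,0,-0.3],"spin":0,"grip":0.5},{"delta_pos":[0,0,-0.3],"spin":0,"grip":0.5}]'|grep force
python3 go.py "(45,-12,150)" "(45,-12,92)"
```

```text
force: [-0.6, 0.6, -0.7]
finger_force: 0.0
force: [-0.5, -0.9, -0.6]
finger_force: 0.0
disp [-44.6  96.6 159.9] yawerr deg -0.25 F disp [-0.7 -0.8 -0.6] w 42.7 ff 0.0 t 6.0
(45,-12,150) [0.3   0.361 0.034]
(45,-12,92) [0.3   0.361 0.227]
```

```bash
python3 -m crank '[{"delta_pos":[0.3,0.36,0],"spin":0,"grip":0.5},{"delta_pos":[0.3,0.36,0],"spin":0,"grip":0.5},{"delta_pos":[0.3,0.36,0],"spin":0,"grip":0.5},{"delta_pos":[0.3,0.36,0],"spin":0,"grip":0.5},{"delta_pos":[0.3,0.36,0],"spin":0,"grip":0.5},{"delta_pos":[0.3,0.36,0],"spin":0,"grip":0.5}]'|grep force
python3 go.py "(45,-12,92)"
python3 - <<'E'
from h import *
p=ctrl.grab_frame("scene");q=ctrl.grab_frame("top")
cv2.imwrite("pics/d.png",np.hstack([cv2.resize(p["pixels"][140:240,260:360],(400,400),interpolation=cv2.INTER_CUBIC),cv2.resize(q["pixels"][160:260,240:340],(400,400),interpolation=cv2.INTER_CUBIC)]))
v=np.load("pose.npy");c,s=np.cos(v[2]),np.sin(v[2])
for f in(p,q):
  for r in ctrl.look_for("pod",f)[:4]:
    e=r["extent"];w=world(f,e[0],e[1],22)-[v[0],v[1],0];print(round(r["confidence"],2),[round(c*w[0]+s*w[1]),round(-s*w[0]+c*w[1])])
E
```

```text
force: [-0.2, -0.8, -0.7]
finger_force: 0.0
disp [ 43.8 -12.5 155.7] yawerr deg -0.36 F disp [-0.3 -0.7 -0.7] w 42.7 ff 0.0 t 6.5
(45,-12,92) [ 0.005 -0.002  0.212]
0.64 [-198, -2]
0.62 [-51, -45]
0.59 [-186, 125]
0.71 [-193, 4]
0.68 [-181, 128]
0.52 [-38, -47]
```

View pics/d.png

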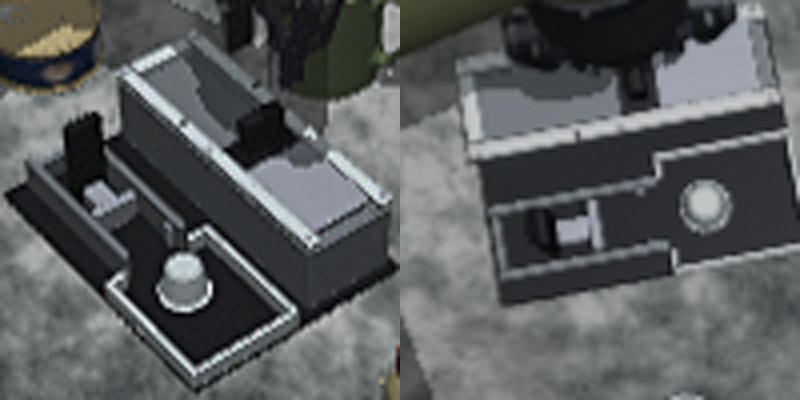

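The tab is back (scene crop (82,145)) and the pod is upright in the tray (185,285), near dispenser (-45,-46). Descending on the grip.

```bash
python3 -m crank '[{"delta_pos":[0.004,0,0.08],"spin":0,"grip":0.5},{"delta_pos":[0.004,0,0.15],"spin":0,"grip":0.5},{"delta_pos":[0.004,0,0.21],"spin":0,"grip":0.5},{"delta_pos":[0.004,0,0.21],"spin":0,"grip":0.5},{"delta_pos":[0.004,0,0.21],"spin":0,"grip":0.5}]'|grep force
python3 go.py
python3 -m crank '[{"delta_pos":[0,0,0],"spin":0,"grip":0},{"delta_pos":[0,0,0],"spin":0,"grip":0},{"delta_pos":[0,0,0],"spin":0,"grip":0},{"delta_pos":[0,0,0],"spin":0,"grip":0},{"delta_pos":[0,0,0],"spin":0,"grip":0},{"delta_pos":[0,0,0],"spin":0,"grip":0},{"delta_pos":[0,0,0],"spin":0,"grip":0}]' 40|grep force
python3 go.py "(45,34,92)"
```

```text
force: [0.1, -0.2, 0.6]
finger_force: 0.0
disp [ 45.2 -10.5  95. ] yawerr deg -0.15 F disp [ 0.  -0.2  0.6] w 43.1 ff 0.0 t 7.1167
force: [-2.1, 1.4, 6.3]
finger_force: 41.4
disp [ 46.7 -10.9  97.5] yawerr deg -0.18 F disp [-1.7  1.8  6.3] w 11.2 ff 41.39063000679016 t 7.7
(45,34,92) [-0.006 -0.15   0.018]
```

```bash
python3 -m crank '[{"delta_pos":[0,-0.02,-0.005],"spin":0,"grip":0},{"delta_pos":[0,-0.04,-0.005],"spin":0,"grip":0},{"delta_pos":[0,-0.06,-0.005],"spin":0,"grip":0},{"delta_pos":[0,-0.08,-0.005],"spin":0,"grip":0},{"delta_pos":[0,-0.1,-0.005],"spin":0,"grip":0},{"delta_pos":[0,-0.115,-0.005],"spin":0,"grip":0},{"delta_pos":[0,-0.13,-0.005],"spin":0,"grip":0},{"delta_pos":[0,-0.13,-0.005],"spin":0,"grip":0}]' 60|grep force
python3 -m crank '[{"delta_pos":[0,0,0],"spin":0,"grip":0},{"delta_pos":[0,0,0],"spin":0,"grip":0}]'|grep force
python3 go.py "(45,35.1,96)"
```

```text
force: [4.6, -5.0, 0.8]
finger_force: 62.4
force: [4.1, -5.7, 1.7]
finger_force: 62.4
disp [46.6 27.5 97.6] yawerr deg -0.21 F disp [ 2.9 -6.4  1.7] w 10.5 ff 62.417335510253906 t 8.5333
(45,35.1,96) [-0.005 -0.025  0.005]
```

```bash
python3 -m crank '[{"delta_pos":[0,-0.01,0],"spin":0,"grip":0},{"delta_pos":[0,-0.02,0],"spin":0,"grip":0},{"delta_pos":[0,-0.025,0],"spin":0,"grip":0},{"delta_pos":[0,-0.025,0],"spin":0,"grip":0},{"delta_pos":[0,-0.025,0],"spin":0,"grip":0},{"delta_pos":[0,-0.025,0],"spin":0,"grip":0}]' |grep force
python3 go.py
python3 - <<'E'
from h import *
p=ctrl.grab_frame("scene");q=ctrl.grab_frame("top")
v=np.load("pose.npy");c,s=np.cos(v[2]),np.sin(v[2]);R=np.array([[c,-s,0],[s,c,0],[0,0,1]])
ims=[]
for f,x,y in((p,290,150),(q,270,140)):
    k=cv2.resize(f["pixels"][y:y+80,x:x+80],(400,400),interpolation=cv2.INTER_CUBIC)
    for e in(-54,-49,-44): # predicted edge candidates on shutter level, thin lines
        u=pix(f,np.array([(24,e,66),(66,e,66)],float)@R.T+[v[0],v[1],0]); a=(u-[x,y])*5
        cv2.line(k,tuple(map(int,a[0])),tuple(map(int,a[1])),(0,255,255) if e==-49 else (0,0,255),1)
    ims.append(k)
cv2.imwrite("pics/e.png",np.hstack(ims))
# shutter top: heights along y at x=45
for f in(p,q):
    d=(cloud(f)-[v[0],v[1],0])@R
    for y in range(-92,0,4):
        m=(abs(d[...,0]-40)<12)&(abs(d[...,1]-y)<2); 
        if m.any(): print(y,round(float(np.median(d[m][:,2]))),end="; ")
    print()
E
```

```text
force: [3.7, -6.2, 1.3]
finger_force: 62.4
disp [46.5 34.7 97.6] yawerr deg -0.23 F disp [ 2.4 -6.8  1.3] w 10.6 ff 62.41484999656677 t 9.0333
-92 62; -52 56; -48 62; -44 69; -40 68; -36 69; -32 68; -28 70; -24 172; -20 165; -16 111; -12 400; -8 386; -4 332; 
-92 10; -88 8; -84 10; -80 7; -76 9; -72 9; -68 9; -64 10; -60 9; -56 10; -52 63; -48 67; -44 68; -40 68; -36 67; -32 68; -28 70; -24 172; -20 161; -16 169; -12 387; -8 391; -4 487;
```

View pics/e.png

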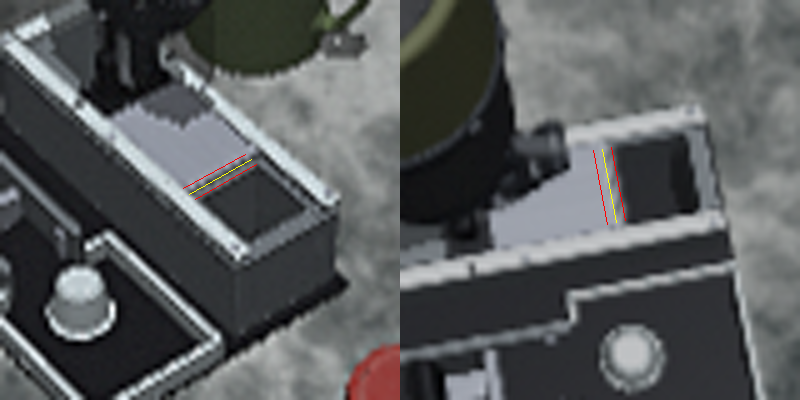

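The shutter's edge lies on the divider: scene crop near (220,175), top crop near (612,185). The first bay is open, and a force of 6.8 N agrees with half travel. Settling briefly, then handing in.

```bash
python3 -m crank '[{"delta_pos":[0,0,0],"spin":0,"grip":0},{"delta_pos":[0,0,0],"spin":0,"grip":0},{"delta_pos":[0,0,0],"spin":0,"grip":0},{"delta_pos":[0,0,0],"spin":0,"grip":0},{"delta_pos":[0,0,0],"spin":0,"grip":0},{"delta_pos":[0,0,0],"spin":0,"grip":0}]' >/dev/null; python3 go.py; python3 -c "from rig import ctrl;print(ctrl.finish_job())"
```

```text
disp [46.6 34.7 97.6] yawerr deg -0.23 F disp [ 2.7 -6.1  2. ] w 10.3 ff 62.41286873817444 t 9.6333
the job is handed in; nothing more can be done
None
```

I handed the job in: the used pod is in the catch tray, the ejector tab has sprung back, and the gripper is holding the shutter at about 45.6 mm of travel (target 46 mm); no verdict was returned.

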